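Feel for the empty compartments of a bottle carton and fill them

TASK

The kraft carton has six compartments under closed spring flaps; four are already packed and two are still empty, which you cannot see. Before you take a bottle, press gently on the flaps with the fingertips to feel which compartments give way, then pack one green bottle into each empty one: lower it upright through its flaps until it stands on the bottom, without dropping it, and let go. Leave the brown bottle and everything else on the table as it is.

Things in the scene. Friction and masses are not known exactly. Their poses are not given: they have to be found in the camera images.
- carton: kraft bottle carton fixed to the table, 164 mm (its x) by 244 mm (its y), 122 mm high. Origin: centre of its underside, z up. Walls and dividers 4 mm thick; 2 by 3 compartments, 76 mm square inside, centred at x = -40, +40 mm and y = -80, 0, +80 mm. The bottom of an empty one is 8 mm above the underside. Bottles standing inside stick 100 mm out
- flaps (a point): middle of the carton, level with the flap tops (118.5 mm above its underside). Each compartment is shut by two pale card flaps, hinged on its two x-side walls and meeting in its middle; they swing down into it and spring back (about 1 N at the middle). In the two empty compartments the fingertips can sink 20 mm or more against under 2 N
- pad_level (a point): middle of the carton at the height of the packed jars' tops, 7.5 mm below the flap tops. Exactly four compartments each hold one jar with a firm foam pad on top, 66 mm diameter, hidden under the shut flaps: a press in the middle of these flaps meets the pad within about 8 mm, which resists with 3 N and 1.5 N more per mm, up to 9 mm, then is hard
- green_bottle_1: capped green glass beer bottle with a kraft label band, standing upright, 215 mm tall, about 0.22 kg; body 60 mm diameter up to 105 mm, shoulder up to 145 mm, straight neck 28 mm diameter from 145 to 207 mm, brass-coloured crown cap 31 mm diameter on top. Origin: centre of its underside, z up
- green_bottle_2: capped green glass beer bottle with a kraft label band, standing upright, 215 mm tall, about 0.22 kg; body 60 mm diameter up to 105 mm, shoulder up to 145 mm, straight neck 28 mm diameter from 145 to 207 mm, brass-coloured crown cap 31 mm diameter on top. Origin: centre of its underside, z up; either may go into either empty compartment
- brown_bottle: capped brown glass beer bottle with a kraft label band, standing upright, 215 mm tall, about 0.22 kg; body 60 mm diameter up to 105 mm, shoulder up to 145 mm, straight neck 28 mm diameter from 145 to 207 mm, dark steel crown cap 31 mm diameter on top. Origin: centre of its underside, z up; stays where it is, among the green ones
- sleeve: upright empty kraft cardboard tube, 80 mm diameter, 150 mm tall, behind the carton; stays. Origin: centre of its underside
- tape_dispenser: black desk tape dispenser with a yellow roll, 160 by 65 mm, 94 mm high; stays. Origin: centre of its underside
- notebook: black notebook lying flat, 210 by 140 mm, 14 mm thick; stays. Origin: centre of its underside
- spectacles: pair of black-rimmed spectacles standing on the table, about 124 by 122 mm, 42 mm high; stays. Origin: on the table under the middle of the frame, the temples running to its +x
Not all that is in view belongs to the job. What is shaped like the green_bottle_2 but pink or purple is not meant.

How it is judged:
On the way, in this order (a step that is already met when the one before it is completed fails the run):
1. the flaps are pressed with the fingers while both green bottles still stand where they were (contact force between the fingers and carton above 0.3 N and distance of each of green_bottle_1, green_bottle_2 from where it was at the start of the episode below 0.03 m), for 0.05 s.
2. one green bottle stands in an empty compartment (((z of green_bottle_1 in the frame of carton between -0.01 and 0.02 m and x of green_bottle_1 in the frame of carton between -0.08 and 0.08 m and y of green_bottle_1 in the frame of carton between -0.12 and 0.12 m and angle between green_bottle_1's own z axis and vertical below 0.15 rad) or (z of green_bottle_2 in the frame of carton between -0.01 and 0.02 m and x of green_bottle_2 in the frame of carton between -0.08 and 0.08 m and y of green_bottle_2 in the frame of carton between -0.12 and 0.12 m and angle between green_bottle_2's own z axis and vertical below 0.15 rad))), for 0.2 s.
At the end, for the whole second after the job is handed in: both green bottles stand released and at rest on the bottom of the two empty compartments (underside under 20 mm above the carton's underside), upright within 0.15 rad; the five other listed things are within 40 mm of where they were (z of green_bottle_1 in the frame of carton between -0.01 and 0.02 m and x of green_bottle_1 in the frame of carton between -0.08 and 0.08 m and y of green_bottle_1 in the frame of carton between -0.12 and 0.12 m and angle between each of green_bottle_1, green_bottle_2's own z axis and vertical below 0.15 rad and linear speed of each of green_bottle_1, green_bottle_2 below 0.03 m/s and z of green_bottle_2 in the frame of carton between -0.01 and 0.02 m and x of green_bottle_2 in the frame of carton between -0.08 and 0.08 m and y of green_bottle_2 in the frame of carton between -0.12 and 0.12 m and distance of each of brown_bottle, sleeve, tape_dispenser, notebook, spectacles from where it was at the start of the episode below 0.04 m); the robot touches nothing.
It fails at once if the fingers press harder than 45 N on the flaps or on what lies under them (contact force between the fingers and anything else above 45 N and z of the grasp point in the frame of carton below 0.15 m and x of the grasp point in the frame of carton between -0.08 and 0.08 m and y of the grasp point in the frame of carton between -0.12 and 0.12 m).
It fails at once if a green bottle is dropped into the carton (faster than 0.6 m/s inside it) ((linear speed of green_bottle_1 above 0.6 m/s and z of green_bottle_1 in the frame of carton below 0.12 m and x of green_bottle_1 in the frame of carton between -0.08 and 0.08 m and y of green_bottle_1 in the frame of carton between -0.12 and 0.12 m) or (linear speed of green_bottle_2 above 0.6 m/s and z of green_bottle_2 in the frame of carton below 0.12 m and x of green_bottle_2 in the frame of carton between -0.08 and 0.08 m and y of green_bottle_2 in the frame of carton between -0.12 and 0.12 m)).
It fails at once if a green bottle is tipped over (beyond 0.8 rad) (angle between any of green_bottle_1, green_bottle_2's own z axis and vertical above 0.8 rad).
It fails at once if another thing on the table is moved by more than 40 mm or knocked over (distance of any of brown_bottle, sleeve, tape_dispenser, notebook, spectacles from where it was at the start of the episode above 0.04 m or angle between any of brown_bottle, sleeve, tape_dispenser, notebook, spectacles's own z axis and vertical above 0.5 rad).
It also fails if it takes over 72 s, if anything falls off the work surface, if the arm or the gripper's body presses on something with over 40 N, if the wrist force passes 120 N, or if a joint passes its speed limit or range.

ROBOT

A 6-joint arm with a two-finger parallel gripper is mounted at the origin on the work surface. World frame = base frame: x ahead of the robot, y to its left, z up, the work surface at z = 0. Lengths are in m, angles in rad, forces in N, time in s.
With the tool pointing down it reaches from about 0.3 to 0.875 m from the base axis. Payload 6.4 kg.
Tool frame: the origin (TCP) lies on the centre line of the jaws, within the pads' length; the fingertips stand 25 mm ahead of it and the grasp point (between the pads) lies 6 mm ahead of it (ctrl.tip_reach is the distance from the TCP to the fingertips, in m); z points along the fingers, y is the line along which they close (so a half turn about z gives the same grasp; the last joint's range is limited). The gripper opens to 85 mm and grips with 20 to 120 N. Pads are 22 mm wide; open, the fingers measure 114 mm over their backs; the gripper's body (76 mm by 85 mm) begins 54 mm behind the grasp point. The pads swing forward as they close: fully open they stand 13 mm farther back than shut.
Start: joints at [-1.475, 0.181, 1.607, -0, 1.354, -0.206], TCP at [0.171, -0.549, 0.256] pointing down, gripper open.
Joint ranges: [-2.99, 2.99], [-0.89, 2.07], [0.3, 2.58], [-1.14, 4.28], [0, 2.63], [-3.12, 3.12]. Speed limits (rad/s): [2.57, 2.57, 3.01, 3.14, 3.14, 3.14].

INTERFACE

Orientations are given as a unit quaternion [w, x, y, z].
In Python, from bench import ctrl gives the robot as it stands.
- The arm moves only by the tool servo_tool, never from a script. Its argument "motion" is a list that holds one entry, the list of rows, each a list of 5 numbers: the shift along the tool's x, y, z in cm, then the turn about the tool's z in degrees, then the closure, from -1 (fully open) to 1 (shut). In form: [[[dx, dy, dz, twist, claw], ...]]. A call has 1 to 5 rows; each row is the pose to reach, as a shift and turn from the pose commanded when the call began, along the tool's axes at that moment; what a row does not reach only later rows make up. A row lasts 1/10 s, in which the tool goes at most 50 mm and 8.59 degrees, less where a joint would pass 70% of its speed; a pose out of reach is approached as far as the arm can. A call with a gripper value outside its range is refused whole. The fingers move at their own pace and stop on an object; the grip force is fixed at half the most. Time passes only in rows, so rows that repeat a pose let the fingers close. It gives the time, the measured TCP pose, the force, the opening and the grip force at its end, in the units of the state.
- ctrl.get_obs(): the state, without advancing time (a new reading comes with each control period).
- ctrl.camera(name): name is "scene" or "top" or "wrist"; returns a dict with "pixels" (480x640x3 uint8, red, green, blue), "depth" (480x640 float32, m along the optical axis (not along the pixel's ray), 0 where there is no reading), "fx", "fy", "cx", "cy" (pixels), "k1" (the pictures are not rectified: a ray, as slopes to the right and down, at radius r is drawn at 1 + k1 r^2 times it, then the intrinsics apply), "R" (3x3) and "t" (3): a world point X has camera coordinates R X + t; the wrist camera has in their place "hand_eye" (4x4, takes a point from camera to tool coordinates, whose origin is the TCP and whose axes are the flange's). Camera axes: x right, y down, z forward; pixel columns grow to the right and rows downward; lengths in m; the calibration is good to about 2 mm. A picture is of the moment at which its call begins: read the wrist's pose just before it.
- ctrl.hand_in(): hands the job in; it is judged then, once.
The state is a dict: "time_s": time; "q": joint angles; "dq": joint speeds; "joint_efforts": joint torques, N m; "eef_pos": TCP position; "eef_rot": TCP orientation; "wrist_force": force on the tool from outside, world axes, zero at the start; "torque": the same for the moment, N m; "opening": opening from 0.0 (shut) to 1.0 (fully open); "grasp_force": force on a finger pad.
Only numpy, scipy, OpenCV 4.12 (cv2) and the standard library are available. Lean on these libraries where they do the work, as an engineer would, in place of code of your own. Each camera call takes 0.05 s, during which the arm holds its last target. There are 200 camera calls.

## Working session

There is one attempt and no reset: what is moved stays moved. The work goes in short steps, Python scripts to look and compute and a tool call to move; the robot and the scene stay as the last step left them, time stands still between calls to the robot, and variables do not carry over. Pictures are saved under pics/ and viewed, at most 10 in all, crops included, and the job is handed in when it is done.

Besides the shell and the picture viewer there is one more tool, called as name(argument=value, ...) on one line, values as JSON. servo_tool: Moves the arm, as the interface text tells. Its arguments: {"type":"object","properties":{"motion":{"type":"array"}},"required":["motion"]}

```bash
mkdir -p pics; cat > h.py <<'E'
from bench import ctrl
import numpy as np, cv2, pickle
def snap(n,f):
    o=ctrl.get_obs(); c=ctrl.camera(n); cv2.imwrite('pics/'+f+'.png',c['pixels'][:,:,::-1]); c['obs']=o
    pickle.dump(c,open('pics/'+f+'.pkl','wb')); return c
def load(f): return pickle.load(open('pics/'+f+'.pkl','rb'))
def ray(c,u,v):
    K=np.array([[c['fx'],0,c['cx']],[0,c['fy'],c['cy']],[0,0,1.]])
    p=cv2.undistortPoints(np.array([[[u,v]]],float),K,np.array([c['k1'],0,0,0.]))[0,0]
    return np.array([p[0],p[1],1.])
def onplane(c,u,v,z):
    R,t=np.array(c['R']),np.array(c['t']); o=-R.T@t; d=R.T@ray(c,u,v); return o+d*(z-o[2])/d[2]
def bydepth(c,u,v):
    R,t=np.array(c['R']),np.array(c['t']); return R.T@(ray(c,u,v)*c['depth'][int(v),int(u)]-t)
E
python3 - <<'E'
from h import *
for n in('scene','top'):
    c=snap(n,n); print(n,c['fx'],c['k1'],-np.array(c['R']).T@c['t'])
o=ctrl.get_obs(); print(o, ctrl.tip_reach)
E
```

```text
scene 501.9194560602115 -0.06317917574970022 [1.26236903 0.50947462 0.77320127]
top 469.381758623803 -0.08707970159984772 [ 0.45172506 -0.0047674   1.28737485]
{'time_s': 0.1, 'q': array([-1.47529852e+00,  1.81471332e-01,  1.60791726e+00,  9.31574948e-06,
        1.35382030e+00, -2.06302304e-01]), 'dq': array([-3.04826636e-04, -1.74579446e-03, -8.17172415e-04,  5.93909712e-04,
       -1.62165028e-03, -8.16443841e-05]), 'joint_efforts': array([ 4.62032986e-04, -4.45877230e+01, -3.52237272e+01, -1.77898091e-04,
        4.19301432e-03, -1.23547913e-06]), 'eef_pos': array([ 0.17088519, -0.54853061,  0.25546717]), 'eef_rot': array([-8.06627118e-04,  9.88636004e-01,  1.50326975e-01,  4.92895750e-05]), 'wrist_force': array([ 0.01553413, -0.13372195, -0.21250848]), 'torque': array([-0.05865327, -0.03363711, -0.04534189]), 'grasp_force': 0.0, 'opening': 0.9992177605101713} 0.025
```

View pics/scene.png

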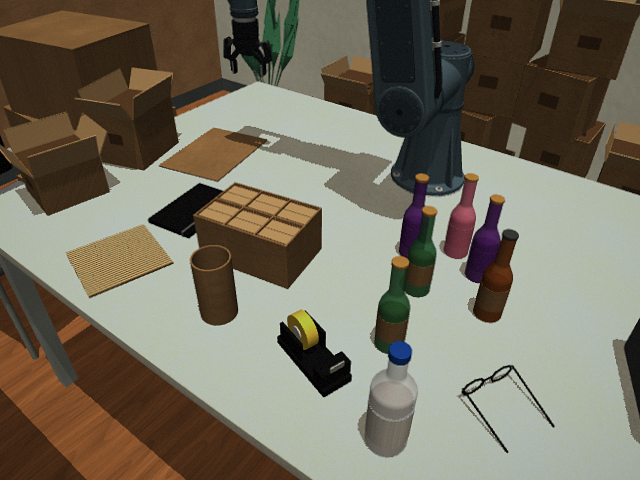

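View pics/top.png

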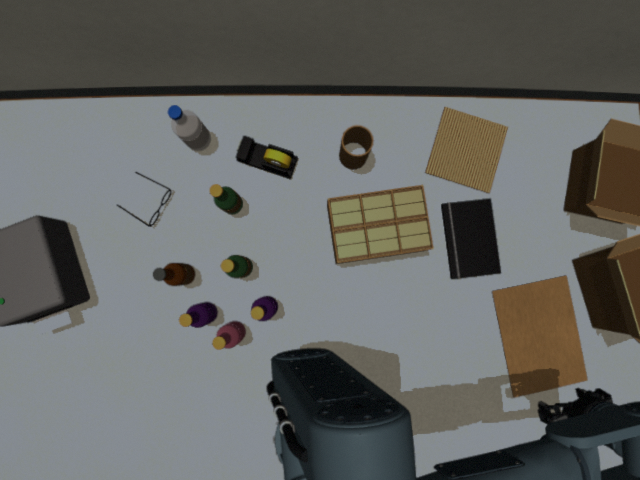

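The top view shows the carton around (380,224), its long axis along the image columns. The green caps are at (217,191) and (229,265), the brown cap at (158,275), and purple/pink decoys at (190,320), (220,342) and (258,312).

```bash
python3 - <<'E'
from h import *
c=load('top'); s=load('scene')
im=c['pixels']; hsv=cv2.cvtColor(im,cv2.COLOR_RGB2HSV)
m=cv2.inRange(hsv,(12,150,110),(24,255,255))
n,l,st,ce=cv2.connectedComponentsWithStats(m)
for i in range(1,n):
    if 30<st[i,4]<400 and ce[i][0]<300: print('cap',ce[i].round(1),st[i],onplane(c,*ce[i],.215).round(4))
print('brown',onplane(c,158,275,.215))
# pale flaps
m=cv2.inRange(hsv,(18,40,120),(40,160,255)); m[:170]=0;m[280:]=0;m[:,:310]=0;m[:,445:]=0
n,l,st,ce=cv2.connectedComponentsWithStats(m)
P=[]
for i in range(1,n):
    if st[i,4]>100:
        p=onplane(c,*ce[i],.1185);P.append(p);print(ce[i].round(1),st[i,4],p.round(4))
mm=cv2.morphologyEx(m,cv2.MORPH_CLOSE,np.ones((9,9)))
k=max(cv2.findContours(mm,cv2.RETR_EXTERNAL,cv2.CHAIN_APPROX_NONE)[0],key=cv2.contourArea)
pts=np.array([onplane(c,*q[0],.1185)[:2]*1000 for q in k],np.float32)
print('flaprect mm',cv2.minAreaRect(pts))
# scene view caps
hs=cv2.cvtColor(s['pixels'],cv2.COLOR_RGB2HSV)
m=cv2.inRange(hs,(10,150,110),(24,255,255))
n,l,st,ce=cv2.connectedComponentsWithStats(m)
for i in range(1,n):
    if 60<st[i,4]<400 and ce[i][0]>370: print('scap',ce[i].round(1),st[i],onplane(s,*ce[i],.212).round(4))
for u,v in((510,236),):print(onplane(s,u,v,.212))
# obstacles
for nm,u,v,z in(('tube',356,141,.15),('tapeL',238,150,.06),('tapeR',296,170,.05),('tapeT',280,158,.09),('white',175,112,.26),('specs',150,222,.04)): print(nm,onplane(c,u,v,z).round(3))
E
```

```text
cap [215.8 190.2] [211 185  11  12  97] [0.6416 0.2341 0.215 ]
cap [227.  265.4] [222 260  11  12  96] [0.4676 0.2048 0.215 ]
cap [256.9 312.6] [252 307  11  12 103] [0.3605 0.1346 0.215 ]
cap [185.3 319.7] [180 314  11  12 101] [0.3424 0.2994 0.215 ]
cap [218.9 342.4] [213 337  12  12 106] [0.2918 0.2211 0.215 ]
brown [0.4441075  0.36527086 0.215     ]
[407.7 196.8] 310 [ 0.6439 -0.2289  0.1185]
[376.4 201.4] 308 [ 0.6315 -0.1496  0.1185]
[345.2 205.9] 322 [ 0.6198 -0.0712  0.1185]
[409.8 209.4] 310 [ 0.6119 -0.2338  0.1185]
[378.5 213.9] 319 [ 0.6    -0.1548  0.1185]
[347.1 218.6] 319 [ 0.5878 -0.0759  0.1185]
[412.8 228.2] 310 [ 0.5645 -0.241   0.1185]
[381.4 232.8] 314 [ 0.5526 -0.1619  0.1185]
[349.9 237.3] 327 [ 0.5407 -0.0832  0.1185]
[414.9 240.8] 315 [ 0.5328 -0.2458  0.1185]
[383.3 245.5] 316 [ 0.5206 -0.1664  0.1185]
[351.9 250.1] 327 [ 0.5088 -0.0881  0.1185]
flaprect mm ((582.708740234375, -159.72161865234375), (154.2119140625, 235.79959106445312), 8.274369239807129)
scap [421.8 176.8] [416 173  13   8  78] [0.3591 0.1337 0.212 ]
scap [471.5 176.8] [465 174  13   7  68] [0.2916 0.2219 0.212 ]
scap [497.2 198.4] [490 195  15   8  83] [0.3423 0.2998 0.212 ]
scap [429.2 210.3] [422 207  15   8  94] [0.468 0.205 0.212]
scap [400.2 261.6] [392 256  17  12 153] [0.6417 0.2348 0.212 ]
[0.45370946 0.3657302  0.212     ]
tube [ 0.777 -0.096  0.15 ]
tapeL [0.778 0.212 0.06 ]
tapeR [0.726 0.056 0.05 ]
tapeT [0.749 0.096 0.09 ]
white [0.814 0.323 0.26 ]
specs [0.586 0.452 0.04 ]
```

```bash
cat >> h.py <<'E'
from scipy.spatial.transform import Rotation as Ro
C={'A':(.6279,-.2314),'B':(.6157,-.1522),'C':(.6038,-.0735),'D':(.5486,-.2434),'E':(.5366,-.1641),'F':(.5248,-.0856)}
def rel(p,yaw=None):
    o=ctrl.get_obs(); w,x,y,z=o['eef_rot']; R=Ro.from_quat([x,y,z,w])
    d=R.inv().apply(np.array(p)-o['eef_pos'])*100; X=R.as_matrix()[:,0]; cy=np.degrees(np.arctan2(X[1],X[0]))
    print('t',round(o['time_s'],2),'pos',o['eef_pos'].round(4),'yaw',cy.round(2),'zax',R.as_matrix()[:,2].round(4),'F',o['wrist_force'].round(2),'open',round(o['opening'],3),'| shift cm',d.round(2),'twist',None if yaw is None else round(cy-yaw,2))
E
python3 -c "
from h import *
rel((*C['D'],.255),8.6)"
```

```text
t 0.1 pos [ 0.1709 -0.5485  0.2555] yaw 17.29 zax [-1.0e-04  1.6e-03 -1.0e+00] F [ 0.02 -0.13 -0.21] open 0.999 | shift cm [ 45.13 -17.91   0.09] twist 8.69
```

servo_tool(motion=[[[4.5,-1.8,0,4,1],[9,-3.6,0,8.7,1],[13.5,-5.4,0,8.7,1],[18,-7.2,0,8.7,1],[22.5,-9,0,8.7,1]]])

```text
time_s: 0.6
eef_pos: [0.3601, -0.3946, 0.256]
eef_rot: [-0.0, 0.997, 0.075, -0.0]
wrist_force: [0.1, -0.8, -0.6]
opening: 0.147
grasp_force: 0.0
```

```bash
python3 -c "
from h import *
rel((*C['D'],.165),8.6)"
```

```text
t 0.6 pos [ 0.3601 -0.3946  0.256 ] yaw 8.57 zax [-2.e-04  4.e-04 -1.e+00] F [ 0.06 -0.84 -0.6 ] open 0.147 | shift cm [ 20.9  -12.14   9.1 ] twist -0.03
```

servo_tool(motion=[[[4.2,-2.4,1,0,1],[8.4,-4.8,3,0,1],[12.6,-7.3,5,0,1],[16.8,-9.7,7,0,1],[20.9,-12.1,9.1,0,1]]])

```text
time_s: 1.1
eef_pos: [0.5421, -0.2492, 0.1682]
eef_rot: [0.0, 0.997, 0.075, -0.0]
wrist_force: [0.6, -1.3, 0.2]
opening: 0.0
grasp_force: 0.0
```

```bash
python3 -c "
from h import *
rel((*C['D'],.1325),8.6)"
```

```text
t 1.1 pos [ 0.5421 -0.2492  0.1682] yaw 8.6 zax [-0. -0. -1.] F [ 0.6  -1.32  0.22] open 0.0 | shift cm [ 0.73 -0.48  3.57] twist -0.0
```

servo_tool(motion=[[[0,0,0,0,1],[0,0,1,0,1],[0,0,2.2,0,1],[0,0,3.0,0,1],[0,0,3.2,0,1]]])

```text
time_s: 1.6
eef_pos: [0.5395, -0.2515, 0.1359]
eef_rot: [-0.0, 0.997, 0.074, -0.001]
wrist_force: [-0.5, -0.3, 0.7]
opening: -0.001
grasp_force: 0.3
```

servo_tool(motion=[[[0,0,0,0,1],[0,0,0,0,1]]])

```text
time_s: 1.8
eef_pos: [0.5404, -0.2514, 0.1374]
eef_rot: [0.0, 0.997, 0.074, -0.0]
wrist_force: [-2.4, -0.3, -1.2]
opening: 0.002
grasp_force: 1.3
```

servo_tool(motion=[[[0,0,0,0,1],[0,0,0,0,1]]])

```text
time_s: 2.0
eef_pos: [0.5404, -0.2514, 0.1373]
eef_rot: [0.0, 0.997, 0.075, -0.0]
wrist_force: [-4.3, -3.0, -0.5]
opening: -0.002
grasp_force: 2.2
```

```bash
python3 -c "
from h import *
rel((*C['D'],.1325),8.6)"
```

```text
t 2.0 pos [ 0.5404 -0.2514  0.1373] yaw 8.58 zax [-6.e-04 -9.e-04 -1.e+00] F [-4.29 -2.96 -0.5 ] open -0.002 | shift cm [ 0.93 -0.67  0.48] twist -0.02
```

servo_tool(motion=[[[0.4,-0.3,-1,0,1],[0.9,-0.7,-2.4,0,1],[0.9,-0.7,-2.4,0,1],[0.9,-0.7,-2.4,0,1]]])

```text
time_s: 2.4
eef_pos: [0.5498, -0.2425, 0.1623]
eef_rot: [0.001, 0.997, 0.075, 0.001]
wrist_force: [-0.1, -0.7, -0.7]
opening: -0.001
grasp_force: 0.0
```

```bash
python3 -c "
from h import *
rel((*C['D'],.1325),8.6)
print(ctrl.get_obs()['dq'].round(4))"
```

```text
t 2.4 pos [ 0.5498 -0.2425  0.1623] yaw 8.64 zax [ 0.0025 -0.0012 -1.    ] F [-0.1  -0.71 -0.71] open -0.001 | shift cm [-0.14  0.07  2.98] twist 0.04
[-0.0059  0.0152  0.0203 -0.0056 -0.0008 -0.0014]
```

servo_tool(motion=[[[-0.1,0,1,0,1],[-0.1,0,2.2,0,1],[-0.1,0,3.0,0,1],[-0.1,0,3.1,0,1],[-0.1,0,3.1,0,1]]])

```text
time_s: 2.9
eef_pos: [0.5472, -0.2423, 0.1291]
eef_rot: [-0.001, 0.997, 0.075, -0.001]
wrist_force: [0.4, 0.2, 0.3]
opening: -0.004
grasp_force: 0.5
```

servo_tool(motion=[[[0,0,0,0,1],[0,0,0,0,1]]])

```text
time_s: 3.1
eef_pos: [0.5479, -0.2427, 0.1304]
eef_rot: [0.0, 0.997, 0.075, 0.0]
wrist_force: [-0.2, -0.1, 1.0]
opening: -0.002
grasp_force: 0.5
```

```bash
python3 -c "
from h import *
rel((*C['D'],.1325),8.6)"
```

```text
t 3.1 pos [ 0.5479 -0.2427  0.1304] yaw 8.6 zax [ 4.e-04 -2.e-04 -1.e+00] F [-0.24 -0.06  1.  ] open -0.002 | shift cm [ 0.06  0.08 -0.21] twist -0.0
```

D appears soft; pressing 10 mm deeper to confirm.

servo_tool(motion=[[[0,0,0.5,0,1],[0,0,1,0,1],[0,0,1,0,1],[0,0,1,0,1]]])

```text
time_s: 3.5
eef_pos: [0.5475, -0.2425, 0.1197]
eef_rot: [-0.0, 0.997, 0.075, -0.0]
wrist_force: [0.4, 0.7, 1.0]
opening: 0.002
grasp_force: 0.6
```

servo_tool(motion=[[[0,0,-2,0,1],[0,0,-4,0,1],[0,-4,-4,0,1],[0,-8,-4,0,1],[0,-8,-4,0,1]]])

```text
time_s: 4.0
eef_pos: [0.5346, -0.1593, 0.1597]
eef_rot: [-0.001, 0.997, 0.077, -0.001]
wrist_force: [-0.1, -0.5, 0.1]
opening: 0.004
grasp_force: 0.0
```

```bash
python3 -c "
from h import *
rel((*C['E'],.131),8.6)"
```

```text
t 4.0 pos [ 0.5346 -0.1593  0.1597] yaw 8.78 zax [-0.0018  0.0024 -1.    ] F [-0.13 -0.52  0.06] open 0.004 | shift cm [0.13 0.51 2.87] twist 0.18
```

D is empty. Now E.

servo_tool(motion=[[[0,0,1,0,1],[0,0,2.0,0,1],[0,0,2.8,0,1],[0,0,2.9,0,1],[0,0,2.9,0,1]]])

```text
time_s: 4.5
eef_pos: [0.536, -0.1644, 0.1311]
eef_rot: [-0.0, 0.997, 0.074, -0.0]
wrist_force: [-2.9, 2.6, 10.9]
opening: 0.007
grasp_force: 5.5
```

servo_tool(motion=[[[0,0,0,0,1],[0,0,0,0,1]]])

```text
time_s: 4.7
eef_pos: [0.5359, -0.1644, 0.1314]
eef_rot: [-0.0, 0.997, 0.074, -0.0]
wrist_force: [-3.0, 2.7, 10.2]
opening: 0.004
grasp_force: 5.4
```

```bash
python3 -c "
from h import *
rel((*C['E'],.131),8.6)"
```

```text
t 4.7 pos [ 0.5359 -0.1644  0.1314] yaw 8.52 zax [-1.e-04  4.e-04 -1.e+00] F [-3.05  2.71 10.16] open 0.004 | shift cm [ 0.07 -0.02  0.04] twist -0.08
```

E is packed (10 N). Next F.

servo_tool(motion=[[[0,0,-1.5,0,1],[0,0,-3,0,1],[0,-4,-3,0,1],[0,-8,-3,0,1],[0,-8,-3,0,1]]])

```text
time_s: 5.2
eef_pos: [0.5226, -0.0811, 0.1611]
eef_rot: [-0.001, 0.997, 0.076, -0.001]
wrist_force: [-0.2, -0.9, 0.0]
opening: -0.001
grasp_force: 0.0
```

servo_tool(motion=[[[0,0,1,0,1],[0,0,2.0,0,1],[0,0,2.9,0,1],[0,0,3,0,1],[0,0,3,0,1]]])

```text
time_s: 5.7
eef_pos: [0.5241, -0.0855, 0.1311]
eef_rot: [-0.0, 0.997, 0.074, -0.0]
wrist_force: [-3.0, 0.5, 11.2]
opening: -0.002
grasp_force: 5.5
```

servo_tool(motion=[[[0,0,0,0,1],[0,0,0,0,1]]])

```text
time_s: 5.9
eef_pos: [0.5241, -0.0855, 0.1314]
eef_rot: [-0.0, 0.997, 0.074, -0.0]
wrist_force: [-3.2, 1.8, 10.8]
opening: 0.001
grasp_force: 5.4
```

```bash
python3 -c "
from h import *
rel((*C['F'],.131),8.6)"
```

```text
t 5.9 pos [ 0.5241 -0.0855  0.1314] yaw 8.51 zax [-1.e-04  0.e+00 -1.e+00] F [-3.17  1.85 10.75] open 0.001 | shift cm [0.07 0.02 0.04] twist -0.09
```

F is packed. Next C (one row ahead).

servo_tool(motion=[[[0,0,-1.5,0,1],[0,0,-3,0,1],[4,0,-3,0,1],[8,0,-3,0,1],[8,0,-3,0,1]]])

```text
time_s: 6.4
eef_pos: [0.6062, -0.0734, 0.1598]
eef_rot: [0.0, 0.997, 0.075, 0.001]
wrist_force: [-0.4, 0.3, -0.4]
opening: 0.001
grasp_force: 0.0
```

servo_tool(motion=[[[0,0,1,0,1],[0,0,2.0,0,1],[0,0,2.9,0,1],[0,0,3,0,1],[0,0,3,0,1]]])

```text
time_s: 6.9
eef_pos: [0.6021, -0.0725, 0.1305]
eef_rot: [-0.0, 0.997, 0.075, -0.001]
wrist_force: [-0.5, 0.8, 1.0]
opening: 0.0
grasp_force: 0.4
```

servo_tool(motion=[[[0,0,0,0,1],[0,0,0,0,1]]])

```text
time_s: 7.1
eef_pos: [0.6031, -0.0726, 0.1317]
eef_rot: [0.0, 0.997, 0.075, 0.0]
wrist_force: [0.2, 0.5, 0.7]
opening: -0.002
grasp_force: 0.4
```

```bash
python3 -c "
from h import *
rel((*C['C'],.131),8.6)"
```

```text
t 7.1 pos [ 0.6031 -0.0726  0.1317] yaw 8.59 zax [ 9.e-04 -3.e-04 -1.e+00] F [0.21 0.48 0.67] open -0.002 | shift cm [0.05 0.1  0.07] twist -0.01
```

servo_tool(motion=[[[0,0,0.5,0,1],[0,0,1,0,1],[0,0,1,0,1],[0,0,1,0,1]]])

```text
time_s: 7.5
eef_pos: [0.6027, -0.0724, 0.1206]
eef_rot: [-0.0, 0.997, 0.075, -0.0]
wrist_force: [-0.6, -0.5, 0.3]
opening: -0.003
grasp_force: 0.6
```

servo_tool(motion=[[[0,0,-4,0,1],[0,0,-8,0,0],[0,0,-12,0,-1],[0,0,-15,0,-1],[0,0,-15.5,0,-1]]])

```text
time_s: 8.0
eef_pos: [0.605, -0.073, 0.2814]
eef_rot: [0.002, 0.997, 0.075, 0.004]
wrist_force: [-0.2, -0.2, 0.5]
opening: 0.68
grasp_force: 0.0
```

```bash
python3 -c "
from h import *
rel((.6416,.2344,.272),8.6)"
```

```text
t 8.0 pos [ 0.605  -0.073   0.2814] yaw 8.6 zax [ 0.0079 -0.0025 -1.    ] F [-0.19 -0.23  0.46] open 0.68 | shift cm [  8.21 -29.85   0.89] twist 0.0
```

C and D are the empty compartments. Going to the far green bottle (0.642, 0.234).

servo_tool(motion=[[[1.2,-4.3,0,0,-1],[2.4,-8.6,0,0,-1],[3.6,-13,0,0,-1],[4.8,-17.3,0,0,-1],[6,-21.6,0,0,-1]]])

```text
time_s: 8.5
eef_pos: [0.6294, 0.1518, 0.2748]
eef_rot: [-0.0, 0.997, 0.075, -0.001]
wrist_force: [0.3, -0.9, -0.6]
opening: 1.0
grasp_force: 0.0
```

servo_tool(motion=[[[1.2,-4,0,0,-1],[2.2,-7.2,0,0,-1],[2.2,-8.2,0,0,-1],[2.2,-8.2,0,0,-1],[2.2,-8.2,0,0,-1]]])

```text
time_s: 9.0
eef_pos: [0.6392, 0.2334, 0.2753]
eef_rot: [0.0, 0.997, 0.075, -0.001]
wrist_force: [0.1, -0.3, 0.7]
opening: 0.997
grasp_force: 0.0
```

```bash
python3 -c "
from h import *
rel((.6416,.2344,.193),8.6)
c=snap('wrist','w1')"
```

```text
t 9.0 pos [0.6392 0.2334 0.2753] yaw 8.58 zax [-1.2e-03 -9.0e-04 -1.0e+00] F [ 0.11 -0.32  0.66] open 0.997 | shift cm [ 0.26 -0.07  8.23] twist -0.02
```

View pics/w1.png

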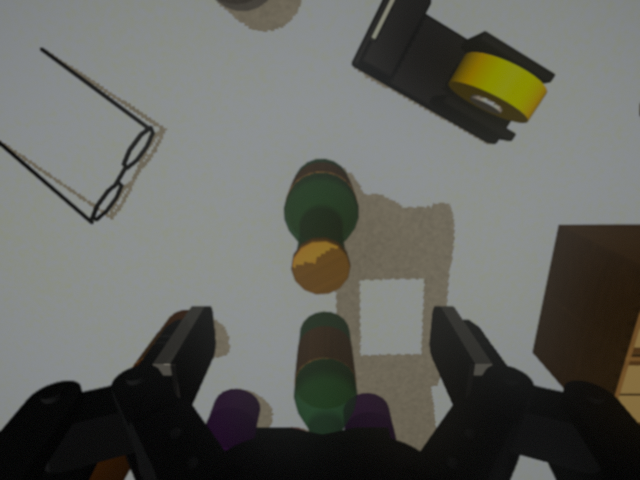

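The cap sits at (320,266), centred between the jaws. Descend and grip.

servo_tool(motion=[[[0.2,0,2.5,0,-1],[0.2,-0.1,5,0,-1],[0.2,-0.1,7.5,0,-1],[0.2,-0.1,8.4,0,-1],[0.2,-0.1,8.4,0,-1]]])

```text
time_s: 9.55
eef_pos: [0.6406, 0.2342, 0.1904]
eef_rot: [0.0, 0.997, 0.074, -0.002]
wrist_force: [-0.4, -0.4, -0.4]
opening: 0.993
grasp_force: 0.0
```

servo_tool(motion=[[[0,0,0,0,0],[0,0,0,0,1],[0,0,0,0,1],[0,0,0,0,1],[0,0,0,0,1]]])

```text
time_s: 10.05
eef_pos: [0.6419, 0.2357, 0.1933]
eef_rot: [0.0, 0.997, 0.075, 0.001]
wrist_force: [-0.0, -1.0, 2.9]
opening: 0.316
grasp_force: 59.3
```

```bash
python3 -c "
from h import *
rel((.6416,.2344,.36),8.6)"
```

```text
t 10.05 pos [0.6419 0.2357 0.1933] yaw 8.6 zax [ 1.9e-03  1.0e-04 -1.0e+00] F [-0.   -0.96  2.93] open 0.316 | shift cm [ -0.02   0.13 -16.67] twist -0.0
```

servo_tool(motion=[[[0,0,-1.5,0,1],[0,0,-5,0,1],[0,0,-9,0,1],[0,0,-13,0,1],[0,0,-17,0,1]]])

```text
time_s: 10.55
eef_pos: [0.6408, 0.2358, 0.3642]
eef_rot: [-0.0, 0.997, 0.075, -0.0]
wrist_force: [1.0, 0.5, -1.7]
opening: 0.314
grasp_force: 59.1
```

```bash
python3 -c "
from h import *
rel((*C['C'],.362),8.6)"
```

```text
t 10.55 pos [0.6408 0.2358 0.3642] yaw 8.61 zax [-4.e-04  1.e-04 -1.e+00] F [ 1.    0.46 -1.7 ] open 0.314 | shift cm [-8.28 30.03  0.22] twist 0.01
```

servo_tool(motion=[[[-0.5,2,0,0,1],[-1.6,5.8,0,0,1],[-2.7,9.8,0,0,1],[-3.8,13.8,0,0,1],[-4.9,17.8,0,0,1]]])

```text
time_s: 11.05
eef_pos: [0.6183, 0.0507, 0.3615]
eef_rot: [-0.0, 0.997, 0.075, -0.001]
wrist_force: [0.4, -0.3, -1.3]
opening: 0.318
grasp_force: 59.3
```

servo_tool(motion=[[[-1.1,4,0,0,1],[-2.1,7.7,0,0,1],[-3,10.8,0,0,1],[-3.4,12.2,0,0,1],[-3.4,12.2,0,0,1]]])

```text
time_s: 11.55
eef_pos: [0.6034, -0.0753, 0.3615]
eef_rot: [-0.0, 0.997, 0.073, -0.001]
wrist_force: [-0.7, 0.4, -2.0]
opening: 0.319
grasp_force: 59.5
```

servo_tool(motion=[[[0,0,0,0,1],[0,0,0,0,1]]])

```text
time_s: 11.75
eef_pos: [0.6041, -0.0719, 0.362]
eef_rot: [-0.0, 0.997, 0.076, -0.0]
wrist_force: [0.2, 0.1, -2.1]
opening: 0.313
grasp_force: 59.5
```

```bash
python3 -c "
from h import *
rel((*C['C'],.202),8.6)
c=snap('scene','s2')"
```

```text
t 11.75 pos [ 0.6041 -0.0719  0.362 ] yaw 8.68 zax [-2.e-04  7.e-04 -1.e+00] F [ 0.18  0.13 -2.15] open 0.313 | shift cm [-0.05  0.17 16.  ] twist 0.08
```

View pics/s2.png

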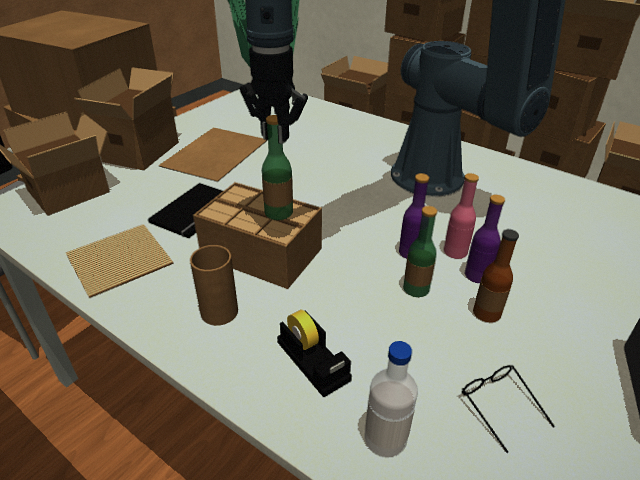

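The bottle hangs upright at (277,180), over its compartment. Lower it.

servo_tool(motion=[[[0,0.1,1,0,1],[0,0.1,3,0,1],[0,0.1,5,0,1],[0,0.1,7,0,1],[0,0.1,9,0,1]]])

```text
time_s: 12.3
eef_pos: [0.6045, -0.0736, 0.2713]
eef_rot: [0.0, 0.997, 0.076, 0.0]
wrist_force: [-0.4, 0.7, -1.3]
opening: 0.313
grasp_force: 59.9
```

servo_tool(motion=[[[0,0,2,0,1],[0,0,4,0,1],[0,0,5.5,0,1],[0,0,6.2,0,1],[0,0,6.5,0,1]]])

```text
time_s: 12.8
eef_pos: [0.6039, -0.0739, 0.2062]
eef_rot: [-0.0, 0.997, 0.075, -0.001]
wrist_force: [0.6, -0.1, -1.6]
opening: 0.317
grasp_force: 59.5
```

```bash
python3 -c "
from h import *
rel((*C['C'],.202),8.6)"
```

```text
t 12.8 pos [ 0.6039 -0.0739  0.2062] yaw 8.62 zax [-1.2e-03  6.0e-04 -1.0e+00] F [ 0.63 -0.11 -1.6 ] open 0.317 | shift cm [-0.01 -0.04  0.42] twist 0.02
```

servo_tool(motion=[[[0,0,0.2,0,1],[0,0,0.4,0,1],[0,0,0.5,0,1],[0,0,0.5,0,1]]])

```text
time_s: 13.2
eef_pos: [0.6045, -0.0745, 0.2025]
eef_rot: [0.0, 0.997, 0.075, 0.0]
wrist_force: [-0.2, 0.1, -0.6]
opening: 0.314
grasp_force: 59.6
```

servo_tool(motion=[[[0,0,0.1,0,1],[0,0,0.1,0,1],[0,0,0.1,0,1]]])

```text
time_s: 13.5
eef_pos: [0.6043, -0.0745, 0.2013]
eef_rot: [0.0, 0.997, 0.075, 0.0]
wrist_force: [0.3, -0.7, -0.1]
opening: 0.315
grasp_force: 59.6
```

servo_tool(motion=[[[0,0,0.1,0,1],[0,0,0.1,0,1]]])

```text
time_s: 13.7
eef_pos: [0.6046, -0.0745, 0.2013]
eef_rot: [0.0, 0.997, 0.075, 0.001]
wrist_force: [-1.4, 0.5, 5.4]
opening: 0.313
grasp_force: 60.2
```

servo_tool(motion=[[[0,0,0,0,0.2],[0,0,0,0,0],[0,0,0,0,-0.5],[0,0,0,0,-1],[0,0,0,0,-1]]])

```text
time_s: 14.2
eef_pos: [0.6041, -0.0743, 0.1999]
eef_rot: [-0.0, 0.997, 0.075, -0.0]
wrist_force: [0.7, -0.7, 0.5]
opening: 0.978
grasp_force: 0.0
```

servo_tool(motion=[[[0,0,-2,0,-1],[0,0,-5,0,-1],[0,0,-8,0,-1],[0,0,-10,0,-1],[0,0,-10,0,-1]]])

```text
time_s: 14.7
eef_pos: [0.6058, -0.0748, 0.3041]
eef_rot: [0.001, 0.997, 0.075, 0.003]
wrist_force: [0.7, 0.0, -0.0]
opening: 1.001
grasp_force: 0.0
```

```bash
python3 -c "
from h import *
rel((.4678,.2049,.30),8.6)
c=snap('scene','s3')"
```

```text
t 14.7 pos [ 0.6058 -0.0748  0.3041] yaw 8.6 zax [ 0.0065 -0.0021 -1.    ] F [ 0.69  0.   -0.03] open 1.001 | shift cm [ -9.47 -29.72   0.26] twist -0.0
```

View pics/s3.png

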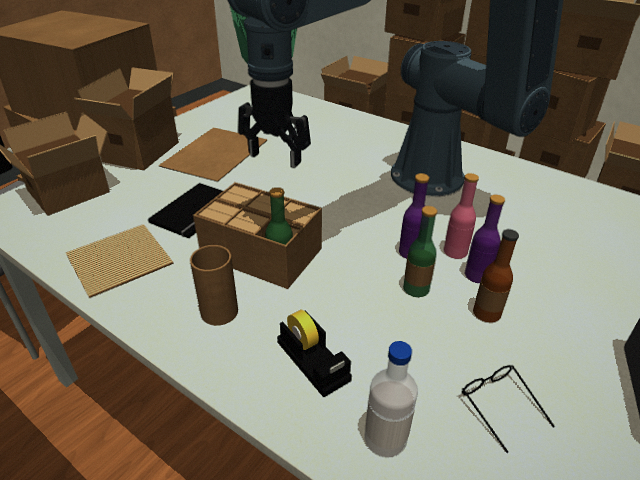

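The first bottle stands upright in C, with its cap at (277,190). On to the second green bottle, still at (421,255).

servo_tool(motion=[[[-1.3,-4.2,0,0,-1],[-2.7,-8.4,0,0,-1],[-4.1,-12.8,0,0,-1],[-5.5,-17.2,0,0,-1],[-6.8,-21.6,0,0,-1]]])

```text
time_s: 15.25
eef_pos: [0.5028, 0.1304, 0.2981]
eef_rot: [-0.0, 0.997, 0.075, -0.001]
wrist_force: [0.3, -0.0, -0.0]
opening: 1.003
grasp_force: 0.0
```

servo_tool(motion=[[[-1.3,-4,0,0,-1],[-2.3,-7,1,0,-1],[-2.6,-8.1,2,0,-1],[-2.6,-8.1,2.5,0,-1],[-2.6,-8.1,2.5,0,-1]]])

```text
time_s: 15.75
eef_pos: [0.4665, 0.2044, 0.2732]
eef_rot: [0.001, 0.997, 0.075, -0.001]
wrist_force: [-0.4, -0.2, -0.2]
opening: 0.999
grasp_force: 0.0
```

servo_tool(motion=[[[0,0,0,0,-1],[0,0,0,0,-1]]])

```text
time_s: 15.95
eef_pos: [0.4678, 0.2042, 0.2753]
eef_rot: [0.0, 0.997, 0.074, 0.0]
wrist_force: [0.1, -0.7, 0.1]
opening: 0.998
grasp_force: 0.0
```

```bash
python3 -c "
from h import *
rel((.4678,.2049,.193),8.6)
c=snap('wrist','w2')"
```

```text
t 15.95 pos [0.4678 0.2042 0.2753] yaw 8.48 zax [ 5.e-04 -1.e-04 -1.e+00] F [ 0.12 -0.73  0.06] open 0.998 | shift cm [ 0.01 -0.07  8.23] twist -0.12
```

View pics/w2.png

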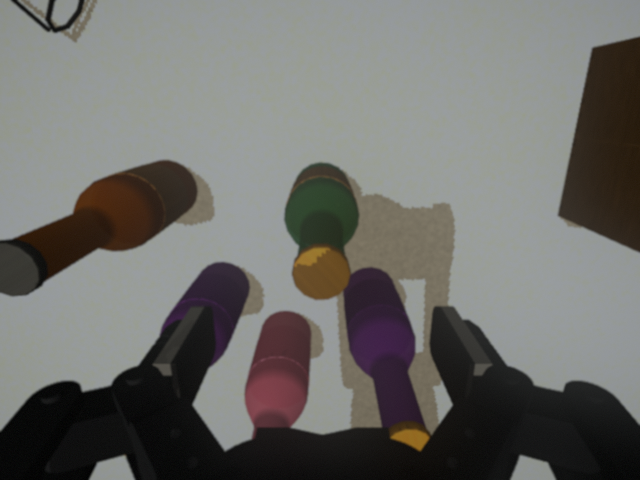

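The cap sits at (321,272), centred again. Descend and grip.

servo_tool(motion=[[[0,0,2.5,0,-1],[0,0,5,0,-1],[0,0,7.5,0,-1],[0,0,8.2,0,-1],[0,0,8.2,0,-1]]])

```text
time_s: 16.5
eef_pos: [0.4666, 0.2048, 0.1924]
eef_rot: [0.0, 0.997, 0.075, -0.001]
wrist_force: [0.2, 0.7, 0.8]
opening: 1.001
grasp_force: 0.0
```

servo_tool(motion=[[[0,0,0,0,0],[0,0,0,0,1],[0,0,0,0,1],[0,0,0,0,1],[0,0,0,0,1]]])

```text
time_s: 17.0
eef_pos: [0.4675, 0.2054, 0.194]
eef_rot: [-0.0, 0.997, 0.075, 0.001]
wrist_force: [-0.0, -0.3, 4.5]
opening: 0.316
grasp_force: 59.0
```

servo_tool(motion=[[[0,0,-1.5,0,1],[0,0,-5,0,1],[0,0,-9,0,1],[0,0,-13,0,1],[0,0,-17,0,1]]])

```text
time_s: 17.5
eef_pos: [0.4663, 0.2053, 0.3642]
eef_rot: [0.0, 0.997, 0.075, -0.001]
wrist_force: [0.8, -1.2, -2.4]
opening: 0.315
grasp_force: 59.2
```

```bash
python3 -c "
from h import *
rel((*C['D'],.362),8.6)"
```

```text
t 17.5 pos [0.4663 0.2053 0.3642] yaw 8.6 zax [-1.1e-03 -1.0e-04 -1.0e+00] F [ 0.79 -1.24 -2.42] open 0.315 | shift cm [ 1.43 45.59  0.21] twist -0.0
```

servo_tool(motion=[[[0,2,0,0,1],[-0.5,5.8,0,0,1],[-1,9.8,0,0,1],[-1,13.8,0,0,1],[-1,17.8,0,0,1]]])

```text
time_s: 18.0
eef_pos: [0.4832, 0.0266, 0.3628]
eef_rot: [-0.0, 0.997, 0.075, -0.0]
wrist_force: [1.7, -0.3, -2.3]
opening: 0.317
grasp_force: 59.5
```

servo_tool(motion=[[[0,4,0,0,1],[0,8,0,0,1],[0,12,0,0,1],[0,16,0,0,1],[0.5,20,0,0,1]]])

```text
time_s: 18.5
eef_pos: [0.5179, -0.1707, 0.3627]
eef_rot: [-0.0, 0.997, 0.075, -0.0]
wrist_force: [1.1, 0.4, -1.4]
opening: 0.315
grasp_force: 59.5
```

servo_tool(motion=[[[0.5,3,0,0,1],[1.2,5.5,0,0,1],[1.7,7.5,0,0,1],[1.7,7.7,0,0,1],[1.7,7.7,0,0,1]]])

```text
time_s: 19.0
eef_pos: [0.5464, -0.2428, 0.3622]
eef_rot: [-0.001, 0.997, 0.075, -0.001]
wrist_force: [-0.5, -0.6, -2.6]
opening: 0.319
grasp_force: 59.7
```

servo_tool(motion=[[[0,0,0,0,1],[0,0,0,0,1]]])

```text
time_s: 19.2
eef_pos: [0.5466, -0.2418, 0.3632]
eef_rot: [-0.0, 0.997, 0.075, 0.0]
wrist_force: [-0.3, -0.1, -1.9]
opening: 0.317
grasp_force: 59.7
```

```bash
python3 -c "
from h import *
rel((*C['D'],.202),8.6)"
```

```text
t 19.2 pos [ 0.5466 -0.2418  0.3632] yaw 8.65 zax [ 0.e+00  2.e-04 -1.e+00] F [-0.32 -0.06 -1.9 ] open 0.317 | shift cm [ 0.17  0.2  16.12] twist 0.05
```

servo_tool(motion=[[[0.1,0.1,1,0,1],[0.2,0.2,3,0,1],[0.2,0.2,5,0,1],[0.2,0.2,7,0,1],[0.2,0.2,9,0,1]]])

```text
time_s: 19.7
eef_pos: [0.5492, -0.2441, 0.2726]
eef_rot: [0.0, 0.997, 0.075, 0.001]
wrist_force: [0.4, -0.2, -0.9]
opening: 0.316
grasp_force: 60.1
```

servo_tool(motion=[[[0,0,2,0,1],[0,0,4,0,1],[0,0,5.5,0,1],[0,0,6.3,0,1],[0,0,6.6,0,1]]])

```text
time_s: 20.2
eef_pos: [0.5487, -0.244, 0.2061]
eef_rot: [-0.001, 0.997, 0.075, -0.001]
wrist_force: [-0.7, 1.5, -1.2]
opening: 0.316
grasp_force: 59.7
```

servo_tool(motion=[[[0,0,0.2,0,1],[0,0,0.4,0,1],[0,0,0.5,0,1],[0,0,0.5,0,1]]])

```text
time_s: 20.6
eef_pos: [0.5493, -0.2448, 0.2026]
eef_rot: [0.0, 0.997, 0.075, 0.0]
wrist_force: [-0.0, -0.8, -1.1]
opening: 0.314
grasp_force: 59.7
```

servo_tool(motion=[[[0,0,0.1,0,1],[0,0,0.2,0,1],[0,0,0.2,0,1]]])

```text
time_s: 20.9
eef_pos: [0.5496, -0.245, 0.202]
eef_rot: [0.001, 0.997, 0.075, 0.001]
wrist_force: [-2.4, 0.9, 7.0]
opening: 0.316
grasp_force: 60.7
```

On the bottom (7 N). Release and rise.

servo_tool(motion=[[[0,0,0,0,0.2],[0,0,0,0,0],[0,0,0,0,-0.5],[0,0,0,0,-1],[0,0,0,0,-1]]])

```text
time_s: 21.4
eef_pos: [0.5489, -0.2444, 0.1999]
eef_rot: [-0.0, 0.997, 0.075, -0.0]
wrist_force: [-1.0, -0.1, -0.1]
opening: 0.979
grasp_force: 0.0
```

servo_tool(motion=[[[0,0,-2,0,-1],[0,0,-5,0,-1],[0,0,-8,0,-1],[0,0,-11,0,-1],[0,0,-13,0,-1]]])

```text
time_s: 21.9
eef_pos: [0.5495, -0.2448, 0.3327]
eef_rot: [0.001, 0.997, 0.075, 0.001]
wrist_force: [-0.0, -1.2, -0.5]
opening: 1.004
grasp_force: 0.0
```

```bash
python3 -c "
from h import *
rel((*C['D'],.33),8.6)
c=snap('scene','s4')"
```

```text
t 21.9 pos [ 0.5495 -0.2448  0.3327] yaw 8.59 zax [ 0.0023 -0.0016 -1.    ] F [-0.05 -1.24 -0.5 ] open 1.004 | shift cm [-0.07 -0.15  0.27] twist -0.01
```

View pics/s4.png

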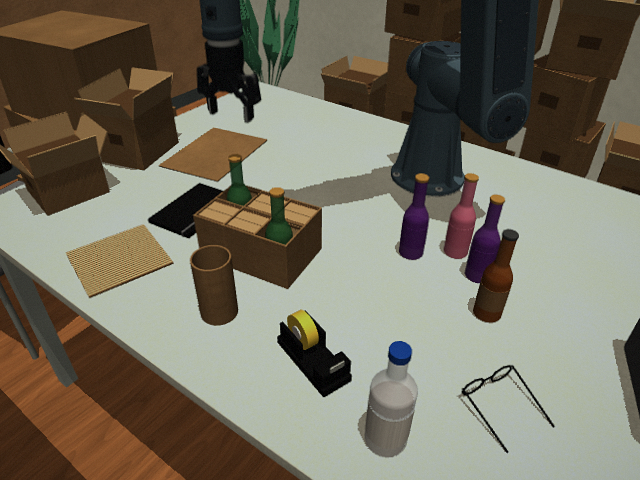

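Both bottles stand upright in the carton, caps at (236,158) and (277,191), and nothing else has moved. Handing in.

```bash
python3 -c "
from h import *
print(ctrl.hand_in())"
```

```text
the job is handed in; nothing more can be done
None
```

I felt out the two empty compartments by pressing the flaps, stood one green bottle upright on the bottom of each, let go and handed the job in at about 22 s; no verdict was returned.

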